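Knock a stuck die out of its holder

ROBOT

A 7-joint arm with a two-finger parallel gripper is mounted at the origin on a cart in front of the work surface, level with it; the furniture and walls round the work are solid. World frame = base frame: x ahead of the robot, y to its left, z up, the work surface at z = 0. Lengths are in m, angles in rad, forces in N, time in s.
With the tool pointing down it reaches from about 0.35 to 0.9 m from the base axis. Payload 8.1 kg.
Tool frame: the origin (TCP) lies midway between the tips of the shut fingers; the grasp point (between the pads) lies 19 mm behind it; z points along the fingers, y is the line along which they close (so a half turn about z gives the same grasp; the last joint's range is limited). The gripper opens to 92 mm and grips with 3 to 60 N. Pads are 19 mm wide; open, the fingers measure 130 mm over their backs; the gripper's body (75 mm by 190 mm) begins 47 mm behind the grasp point.
Start: joints at [-1.41, 0.434, 0.025, 1.573, -0.012, 1.134, -0.075], TCP at [0.163, 0.603, 0.227] pointing down, gripper open.
Joint ranges: [-2.62, 2.62], [-0.44, 2.09], [-1.27, 1.32], [0.08, 2.57], [-1.32, 4.46], [0.12, 2], [-2.74, 2.74]. Speed limits (rad/s): [2.22, 2.22, 3.01, 3.01, 3.14, 3.14, 3.14].

INTERFACE

Orientations are given as a rotation vector (axis times angle).
In Python, from cell import observe, get_image, camera_model, sign_off, recognise, silhouettes gives the robot as it stands.
- The arm moves only by the tool apply_moves, never from a script. Its argument "motion" is a list of rows, each an object of numbers: "x", "y", "z": the shift along the world's x, y, z in cm; "yaw": the turn about the world's z in degrees; "hand": the opening, from -1 (shut) to 1 (fully open), so that 0 is half open. In form: [{"x": .., "y": .., "z": .., "yaw": .., "hand": ..}, ...]. A call has 1 to 10 rows; each row is the pose to reach, as a shift and turn from the pose commanded when the call began; what a row does not reach only later rows make up. A row lasts 1/8 s, in which the tool goes at most 62.5 mm and 10.7 degrees, less where a joint would pass 70% of its speed; a pose out of reach is approached as far as the arm can. A call with a gripper value outside its range is refused whole. The fingers move at their own pace and stop on an object; "newtons" is the grip in N (left out, the last holds). Time passes only in rows, so rows that repeat a pose let the fingers close. It gives the time, the measured TCP pose, the force, the opening and the grip force at its end, in the units of the state.
- observe(): the state, without advancing time (a new reading comes with each control period).
- get_image(name): name is "side" or "top"; returns the picture (420x560x3 uint8, blue, green, red); there is no depth.
- camera_model(name): a dict with "camera_matrix" (3x3 intrinsics, pixels), "k1" (the pictures are not rectified: a ray, as slopes to the right and down, at radius r is drawn at 1 + k1 r^2 times it, then the intrinsics apply), "T" (4x4, takes a point from camera to world coordinates). Camera axes: x right, y up, looking along -z (the intrinsics and any distortion apply to the point x, -y, -z); pixel columns grow to the right and rows downward; lengths in m; the calibration is good to about 2 mm. A picture is of the moment at which its call begins. camera_model takes no time and is no camera call.
- sign_off(): hands the job in; it is judged then, once.
Trained networks look in the newest picture that a camera, given by its name, has taken for a name from the list of things; names that differ only in an ending like _2 or _b are one class to them, and where a whole thing is asked for, a point or a joint stands for the part that bears it (a point fixed in the world has none). Each returns a list of dicts, best first, with "p" (0 to 1); they miss things now and then, are a little off and sometimes report something else, mostly with a low value. They report only what shows in the picture. A call takes as long as a camera call.
- recognise(query, camera): "rect" ([left, top, right, bottom] in pixels, round what is visible of it).
- silhouettes(query, camera): "mask" (420x560 bool, what is visible of it) and "rect" ([left, top, right, bottom] in pixels, round what is visible of it).
The state is a dict: "clock": time; "joints": joint angles; "dq": joint speeds; "joint_efforts": joint torques, N m; "position": TCP position; "ee_rot": TCP orientation; "force": force on the tool from outside, world axes, zero at the start; "ft_torque": the same for the moment, N m; "width": opening from 0.0 (shut) to 1.0 (fully open); "gripper_force": force on a finger pad.
Only numpy, scipy, OpenCV 4.12 (cv2) and the standard library are available. Lean on these libraries where they do the work, as an engineer would, in place of code of your own. Each camera call takes 0.05 s, during which the arm holds its last target. There are 200 camera calls.

TASK

The brass doming die is stuck in its pocket in the grey die holder. Take the drift punch from the soldering board and, through the knock-out hole behind the brass die, push the die right out onto the ledge; then set the die down in the felt-lined tray without dropping it, and lay the drift back on the soldering board. Leave the other two dies in their pockets and do not knock over or push away the things standing round.

Things in the scene. Friction and masses are not known exactly. Their poses are not given: they have to be found in the camera images.
- holder: Grey steel die holder, fixed, 152 mm wide (y). Origin under it on the table, z up. Its block spans x -21 to +21 mm, top 70 mm above the table. Three pockets (centres y -48, 0, +48 mm; 25.5 mm wide, 30 mm deep, floor 38 mm above the table) open on its -x face and hold one die each; a 14 mm wide slot in the top over each shows the die's colour
- ledge (a point): On top of the holder's ledge, below the middle pocket's mouth: a flat shelf level with the pocket floors (38 mm above the table) and as wide as the holder, from the -x face (x -21 mm in the holder's frame) to x -81 mm, where it ends in a 3 mm lip. Dies come out only towards -x, onto it. Site axes as the holder's
- hole0 (a point): Centre of the outer mouth of the knock-out hole behind the pocket at the holder's y = -48 mm: a round hole, 16 mm diameter, through the 12 mm thick +x wall into the pocket, on the pocket's axis, 50 mm above the table. The point lies on the holder's +x face; axes as the holder's
- hole1 (a point): The same for the middle pocket, y = 0
- hole2 (a point): The same for the pocket at y = +48 mm
- brass_die: The die to take out: yellow brass block, 26 (x) x 24 x 24 mm, about 130 g, origin at the centre of its underside, z up, axes parallel to the holder's in the pocket. Starts in any of the three pockets, rear against the pocket's back (origin at x -4 mm of the holder, front 4 mm inside the face). A spring ball in the side wall jams it: sliding it takes about 7 to 15 N until it leaves the pocket
- steel_die: Bright steel die of the same size in another pocket; to be left where it is
- black_die: Black die of the same size in the third pocket; to be left where it is
- drift: Drift punch, about 100 g, lying on the soldering board. Square wooden handle 16x16 mm, 64 mm long (x -32 to +32 mm, the front 8 mm brass), then a round steel shank of 10 mm diameter along +x to the tip at x = 108 mm, on the handle's axis. Origin at the centre of the handle's underside, z up; centre of mass about 19 mm ahead of the origin
- drift_mid (a point): Centre of the drift's handle, on its axis (8 mm above the drift's origin)
- drift_tip (a point): Tip of the drift's shank, on its axis
- board: Pale soldering board, fixed, 113 (x) x 159 (y) mm, top 20 mm above the table. Origin under its centre
- tray: Shallow wooden tray with a blue felt floor, fixed, 140 (x) x 110 (y) mm outside, rim 8 mm and floor 5 mm above the table, walls 4 mm. Origin under its centre
- glue_bottle: blue glue bottle with a pointed dark blue cap, 31 mm across, 104 mm tall, standing beside the holder. Bystander
- borax_pot: small white lidded pot, 39 mm across, 46 mm tall. Bystander
- flux_pot: small white lidded pot, 34 mm across, 38 mm tall, behind the holder. Bystander
- tweezers_a: bright steel tweezers lying flat, 144x12x7 mm. Bystander
- red_pliers: pliers with red handles lying flat, 154x46x11 mm. Bystander

How it is judged:
By the outcome, as a careful person would: the job done as asked, in the order asked, and still so for the second after the job is handed in, with the robot touching nothing.
It also fails if it takes over 67 s, if anything falls off the work surface, if the arm or the gripper's body presses on something with over 40 N, if the wrist force passes 120 N, or if a joint passes its speed limit or range.

## Working session

There is one attempt and no reset: what is moved stays moved. The work goes in short steps, Python scripts to look and compute and a tool call to move; the robot and the scene stay as the last step left them, time stands still between calls to the robot, and variables do not carry over. Pictures are saved under pics/ and viewed, at most 10 in all, crops included, and the job is handed in when it is done.

Besides the shell and the picture viewer there is one more tool, called after "Call:" as name(argument=value, ...) on one line, values as JSON. apply_moves: Moves the arm, as the interface text tells. Its arguments: {"type":"object","properties":{"motion":{"type":"array","items":{"type":"object","properties":{"x":{"type":"number"},"y":{"type":"number"},"z":{"type":"number"},"yaw":{"type":"number"},"hand":{"type":"number"}}}},"newtons":{"type":"number"}},"required":["motion"]}

```bash
mkdir -p pics; ls
cat > h.py <<'E'
import numpy as np, cv2
from cell import *
def pix2world(name,uv,z):
    m=camera_model(name);K=np.array(m["camera_matrix"]);k1=m["k1"];T=np.array(m["T"])
    uv=np.atleast_2d(np.array(uv,float))
    d=np.c_[(uv[:,0]-K[0,2])/K[0,0],(uv[:,1]-K[1,2])/K[1,1]]
    u=d.copy()
    for _ in range(20): u=d/(1+k1*(u**2).sum(1,keepdims=True))
    r=np.c_[u[:,0],-u[:,1],-np.ones(len(u))]@T[:3,:3].T
    o=T[:3,3]; t=(z-o[2])/r[:,2]
    return o+r*t[:,None]
def world2pix(name,P):
    m=camera_model(name);K=np.array(m["camera_matrix"]);k1=m["k1"];T=np.array(m["T"])
    p=(np.atleast_2d(P)-T[:3,3])@T[:3,:3]
    s=np.c_[p[:,0]/-p[:,2],-p[:,1]/-p[:,2]]
    s=s*(1+k1*(s**2).sum(1,keepdims=True))
    return np.c_[s[:,0]*K[0,0]+K[0,2],s[:,1]*K[1,1]+K[1,2]]
E
python3 - <<'E'
from h import *
s=observe();print(s)
for n in("top","side"):
    m=camera_model(n);print(n,np.round(m["T"],3).tolist(),np.round(m["camera_matrix"],1).tolist(),m["k1"])
    cv2.imwrite(f"pics/{n}0.png",get_image(n))
    for q in ["holder","brass_die","steel_die","black_die","drift","board","tray","glue_bottle","borax_pot","flux_pot","tweezers_a","red_pliers"]:
        print(q,[(round(r["p"],2),np.round(r["rect"]).tolist()) for r in recognise(q,n)[:2]])
E
```

```text
pics
{'clock': 0.0, 'joints': array([-1.40961025,  0.43519782,  0.02498447,  1.57408393, -0.01160035,
        1.13396547, -0.07511187]), 'dq': array([ 0.00033911, -0.00022399,  0.00039495,  0.00051237,  0.00036788,
       -0.00108817, -0.00141544]), 'joint_efforts': array([-5.90979507e-04, -6.67846942e+01,  9.84579921e-01, -3.14454317e+01,
       -6.06160238e-02,  4.33460448e-02,  1.58605894e-04]), 'position': array([0.16289293, 0.60288977, 0.22596581]), 'ee_rot': array([-4.13289711e-01, -3.11423056e+00,  2.36942384e-03]), 'force': array([-0.18901608, -0.48853079, -0.20550233]), 'ft_torque': array([-0.01095406, -0.00171308, -0.00143778]), 'gripper_force': 0.0, 'width': 0.9969260556849073}
top [[0.013, 0.986, -0.165, 0.305], [-1.0, 0.014, 0.004, 0.002], [0.006, 0.165, 0.986, 1.205], [0.0, 0.0, 0.0, 1.0]] [[483.4, 0.0, 278.4], [0.0, 483.4, 210.2], [0.0, 0.0, 1.0]] -0.1380873936178688
holder [(0.96, [282.0, 178.0, 323.0, 245.0])]
brass_die [(0.42, [287.0, 227.0, 300.0, 234.0])]
steel_die []
black_die [(0.5, [284.0, 189.0, 295.0, 193.0])]
drift [(0.8, [379.0, 202.0, 427.0, 237.0])]
board
[... 414 characters left out ...]
[-0.989, 0.08, -0.128, 0.344], [-0.151, -0.525, 0.838, 0.954], [0.0, 0.848, 0.531, 0.686], [0.0, 0.0, 0.0, 1.0]] [[475.5, 0.0, 268.1], [0.0, 475.5, 200.5], [0.0, 0.0, 1.0]] -0.12844761385820547
holder [(0.64, [240.0, 190.0, 303.0, 224.0]), (0.51, [324.0, 193.0, 332.0, 228.0])]
brass_die []
steel_die []
black_die []
drift [(0.69, [271.0, 154.0, 305.0, 169.0])]
board [(0.65, [253.0, 152.0, 307.0, 187.0])]
tray [(0.46, [255.0, 152.0, 306.0, 186.0])]
glue_bottle [(0.72, [322.0, 191.0, 332.0, 230.0]), (0.18, [212.0, 219.0, 226.0, 245.0])]
borax_pot [(0.79, [309.0, 185.0, 325.0, 212.0])]
flux_pot [(0.73, [214.0, 218.0, 226.0, 241.0])]
tweezers_a []
red_pliers [(0.74, [331.0, 164.0, 345.0, 190.0])]
```

Run:
```python
import cv2
t=cv2.imread("pics/top0.png");s=cv2.imread("pics/side0.png")
cv2.imwrite("pics/topc.png",cv2.resize(t[150:310,120:440],None,fx=2.5,fy=2.5,interpolation=cv2.INTER_CUBIC))
cv2.imwrite("pics/sidec.png",cv2.resize(s[140:360,180:380],None,fx=2.7,fy=2.7,interpolation=cv2.INTER_CUBIC))
```

```text
(no output)
```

View pics/topc.png

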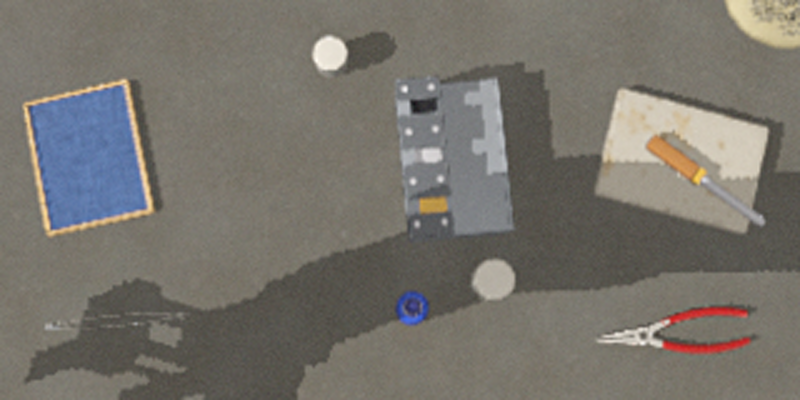

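View pics/sidec.png

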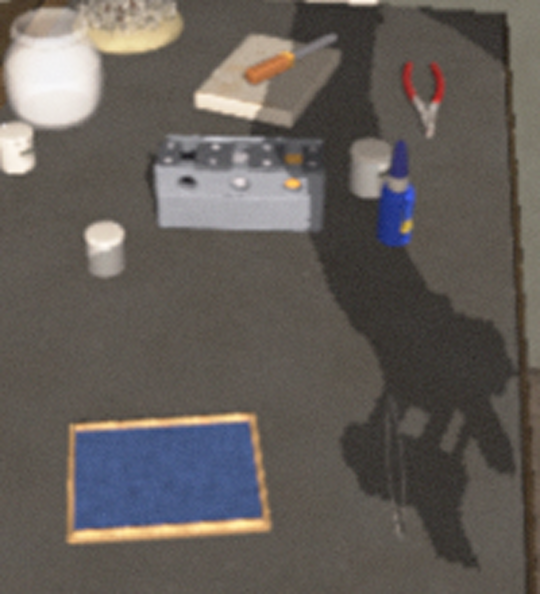

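Top view: the tray is on the left (+y), and the holder's holes face the tray with its ledge to the right. Brass sits in the lowest slot, crop (432,205), which is hole2. The board and drift are on the right, with the drift tip at crop (762,221). The side view shows brass in the rightmost hole, close to the glue bottle. Next I fit the poses by matching silhouettes to the models.

```bash
cat > fit.py <<'E'
from h import *
from scipy.optimize import minimize
def box(x0,x1,y0,y1,z0,z1): return np.array([[x,y,z] for x in(x0,x1) for y in(y0,y1) for z in(z0,z1)])/1000
def cyl(r,h,x=0,y=0): a=np.linspace(0,2*np.pi,24); return np.r_[[[x+r*np.cos(t),y+r*np.sin(t),z] for t in a for z in(0,h)]]/1000
M={"holder":[box(-21,21,-76,76,0,70),box(-81,-21,-76,76,0,38)],
"drift":[box(-32,32,-8,8,0,16),box(32,108,-5,5,3,13)],
"board":[box(-56.5,56.5,-79.5,79.5,0,20)],"tray":[box(-70,70,-55,55,0,8)],
"glue_bottle":[cyl(15.5,75),cyl(3,104)],"borax_pot":[cyl(19.5,46)],"flux_pot":[cyl(17,38)]}
S=4
def render(parts,p,z,cam):
    c,s=np.cos(p[2]),np.sin(p[2]);R=np.array([[c,-s,0],[s,c,0],[0,0,1]])
    im=np.zeros((420*S,560*S),np.uint8)
    for b in parts:
        q=world2pix(cam,b@R.T+[p[0],p[1],z])
        cv2.fillConvexPoly(im,cv2.convexHull(((q+.5)*S*16).astype(np.int32)),1,shift=4)
    return im
def fit(name,p0,z,cams,masks,only_xy=False):
    mm={c:cv2.resize(masks[c].astype(np.float32),None,fx=S,fy=S,interpolation=cv2.INTER_LINEAR)>.5 for c in cams}
    def cost(v):
        p=[v[0]/100,v[1]/100,p0[2] if only_xy else v[2]/10]; t=0
        for c in cams:
            r=render(M[name],p,z,c)>0; t+=1-(r&mm[c]).sum()/max(1,(r|mm[c]).sum())
        return t/len(cams)
    x0=np.array([p0[0]*100,p0[1]*100]+([] if only_xy else [p0[2]*10]))
    o=minimize(cost,x0,method="Nelder-Mead",options=dict(initial_simplex=np.vstack([x0]+[x0+1.0*e for e in np.eye(len(x0))]),xatol=.01,fatol=1e-4))
    v=o.x; return np.array([v[0]/100,v[1]/100,p0[2] if only_xy else v[2]/10]),o.fun
E
python3 - <<'E'
from fit import *
get_image("top");get_image("side")
G=lambda u,v,z:pix2world("top",[u/2.5+120,v/2.5+150],z)[0]
a,b=G(675,158,.03),G(760,220,.03)
init={"holder":(G(420,155,.05),0,1.65),"drift":(a,.02,np.arctan2(b[1]-a[1],b[0]-a[0])),"board":(G(683,160,.02),0,np.radians(75)),"tray":(G(90,157,0),0,np.radians(98)),
"glue_bottle":(G(412,308,.1),0,0),"borax_pot":(G(493,280,.046),0,0),"flux_pot":(G(330,53,.038),0,0)}
for n,(p,z,yaw) in init.items():
    masks={}
    for c in("top","side"):
        r=silhouettes(n,c)
        if r: masks[c]=r[0]["mask"]
    out=[]
    for cams in [["top"],["side"],["top","side"]]:
        if all(c in masks for c in cams):
            q,f=fit(n,(p[0],p[1],yaw),z,cams,masks,n[-1] in"et" and n[:2] in("gl","bo","fl") and n!="board"); out.append((cams[0]+str(len(cams)),np.round(q[:2]*1000,1).tolist(),round(np.degrees(q[2]),1),round(f,3)))
    print(n,np.round(p[:2]*1000),round(np.degrees(yaw)),out)
E
```

```text
holder [493. -26.] 95 [('top1', [490.8, -28.6], np.float64(95.2), np.float64(0.097)), ('side1', [493.3, -41.4], np.float64(95.8), np.float64(0.078)), ('top2', [491.3, -29.8], np.float64(95.0), np.float64(0.138))]
drift [ 497. -280.] -126 [('top1', [496.9, -278.6], np.float64(-124.8), np.float64(0.141)), ('side1', [497.5, -291.5], np.float64(-119.6), np.float64(0.387)), ('top2', [496.9, -279.3], np.float64(-124.8), np.float64(0.352))]
board [ 497. -291.] 75 [('top1', [498.6, -290.8], np.float64(166.0), np.float64(0.15)), ('side1', [499.8, -290.9], np.float64(99.2), np.float64(0.427)), ('top2', [500.7, -290.8], np.float64(101.7), np.float64(0.437))]
tray [495. 308.] 98 [('side1', [495.6, 303.8], np.float64(85.0), np.float64(0.314))]
glue_bottle [344. -19.] 0 [('top1', [346.0, -19.3], np.float64(0.0), np.float64(0.169)), ('side1', [349.2, -28.5], np.float64(0.0), np.float64(0.233)), ('top2', [347.9, -19.3], np.float64(0.0), np.float64(0.222))]
borax_pot [373. -97.] 0 [('top1', [375.9, -97.6], np.float64(0.0), np.float64(0.124)), ('side1', [376.2, -107.9], np.float64(0.0), np.float64(0.109)), ('top2', [376.1, -98.3], np.float64(0.0), np.float64(0.174))]
flux_pot [597.  64.] 0 [('top1', [597.6, 65.1], np.float64(0.0), np.float64(0.089)), ('side1', [599.7, 59.4], np.float64(0.0), np.float64(0.163)), ('top2', [598.1, 65.2], np.float64(0.0), np.float64(0.134))]
```

Run:
```python
from fit import *
def draw(cam,crop,f,poses):
    im=cv2.imread(f"pics/{cam}0.png");x0,y0,x1,y1=crop
    im=cv2.resize(im[y0:y1,x0:x1],None,fx=f,fy=f,interpolation=cv2.INTER_CUBIC)
    for n,p,z in poses:
        c,s=np.cos(p[2]),np.sin(p[2]);R=np.array([[c,-s,0],[s,c,0],[0,0,1]])
        for b in M[n]:
            q=(world2pix(cam,b@R.T+[p[0],p[1],z])+.5-[x0,y0])*f
            for i,j in [(0,1),(0,2),(0,4),(1,3),(1,5),(2,3),(2,6),(3,7),(4,5),(4,6),(5,7),(6,7)]:
                cv2.line(im,tuple(map(int,q[i])),tuple(map(int,q[j])),(0,255,0),1)
        if n=="holder":
            h=np.array([[21,y,50] for y in(-48,0,48)]+[[-21,48,38]])/1000
            for u in (world2pix(cam,h@R.T+[p[0],p[1],0])+.5-[x0,y0])*f: cv2.circle(im,tuple(map(int,u)),2,(0,0,255),-1)
    return im
P=[("holder",(.4908,-.0286,np.radians(95.2)),0),("drift",(.4969,-.2786,np.radians(-124.8)),.02),("board",(.4986,-.2908,np.radians(166)),0)]
a=draw("top",(270,170,440,250),4.6,P);b=draw("side",(230,140,345,240),2.5,P)
c=np.zeros((a.shape[0]+b.shape[0],max(a.shape[1],b.shape[1]),3),np.uint8);c[:a.shape[0],:a.shape[1]]=a
b2=draw("side",(230,140,345,195),6.5,P)
cv2.imwrite("pics/ov_top.png",a);cv2.imwrite("pics/ov_side.png",draw("side",(230,145,345,235),6.5,P))
```

```text
(no output)
```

View pics/ov_top.png

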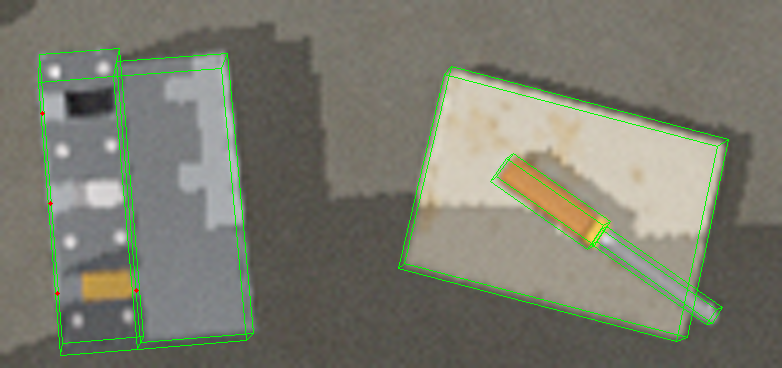

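View pics/ov_side.png

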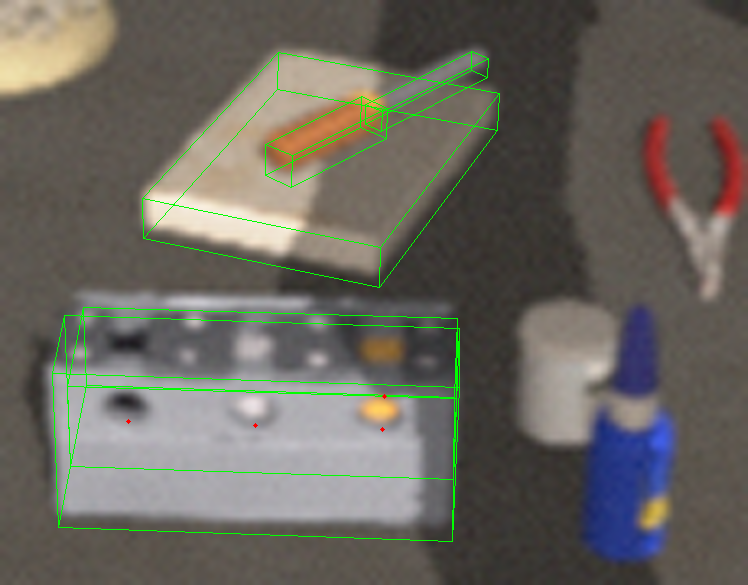

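The top overlay matches well. The side camera is about 3 px off vertically, so I'll rely on the top one. Moving towards the drift.

Call:
apply_moves(motion=[{"x": 5,"y": -4,"z": 0,"yaw": -10},{"x": 10,"y": -8,"z": 0,"yaw": -20},{"x": 15,"y": -12,"z": 0,"yaw": -30},{"x": 20,"y": -16,"z": 0,"yaw": -40,"hand": 0.1},{"x": 24,"y": -21,"z": 0,"yaw": -50},{"x": 27,"y": -26,"z": 0,"yaw": -60},{"x": 30,"y": -31,"z": 0,"yaw": -70},{"x": 31,"y": -37,"z": 0,"yaw": -80},{"x": 32,"y": -43,"z": 0,"yaw": -90},{"x": 32.7,"y": -49,"z": 0,"yaw": -100}])

```text
schema error: expected keys x, y, z, yaw, hand
```

Call:
apply_moves(motion=[{"x": 0,"y": -6,"z": 0,"yaw": -9.7,"hand": 0.1},{"x": 0,"y": -12,"z": 0,"yaw": -9.7},{"x": 0,"y": -18,"z": 0,"yaw": -9.7},{"x": 0,"y": -24,"z": 0,"yaw": -9.7},{"x": 0,"y": -30,"z": -2,"yaw": -9.7},{"x": 0,"y": -35,"z": -4,"yaw": -9.7},{"x": 0,"y": -39,"z": -8,"yaw": -9.7},{"x": 0,"y": -40.1,"z": -12,"yaw": -9.7},{"x": 0,"y": -40.1,"z": -14,"yaw": -9.7},{"x": 0,"y": -40.1,"z": -14,"yaw": -9.7}])

```text
schema error: expected keys x, y, z, yaw, hand
```

Call:
apply_moves(motion=[{"x": 5,"y": -4,"z": 0,"yaw": -10,"hand": 0.1},{"x": 10,"y": -8,"z": 0,"yaw": -20,"hand": 0.1},{"x": 15,"y": -12,"z": 0,"yaw": -30,"hand": 0.1},{"x": 20,"y": -16,"z": 0,"yaw": -40,"hand": 0.1},{"x": 24,"y": -21,"z": 0,"yaw": -50,"hand": 0.1},{"x": 27,"y": -26,"z": 0,"yaw": -60,"hand": 0.1},{"x": 30,"y": -31,"z": 0,"yaw": -70,"hand": 0.1},{"x": 31,"y": -37,"z": 0,"yaw": -80,"hand": 0.1},{"x": 32,"y": -43,"z": 0,"yaw": -90,"hand": 0.1},{"x": 32.7,"y": -49,"z": 0,"yaw": -100,"hand": 0.1}])

```text
clock: 3.35
position: [0.4903, 0.1115, 0.227]
ee_rot: [2.656, 1.678, 0.001]
force: [1.5, 0.8, -0.5]
width: 0.55
gripper_force: 0.0
```

Call:
apply_moves(motion=[{"x": 0,"y": -6,"z": 0,"yaw": -9.7,"hand": 0.1},{"x": 0,"y": -12,"z": 0,"yaw": -9.7,"hand": 0.1},{"x": 0,"y": -18,"z": 0,"yaw": -9.7,"hand": 0.1},{"x": 0,"y": -24,"z": 0,"yaw": -9.7,"hand": 0.1},{"x": 0,"y": -30,"z": -2,"yaw": -9.7,"hand": 0.1},{"x": 0,"y": -35,"z": -4,"yaw": -9.7,"hand": 0.1},{"x": 0,"y": -39,"z": -8,"yaw": -9.7,"hand": 0.1},{"x": 0,"y": -40.1,"z": -12,"yaw": -9.7,"hand": 0.1},{"x": 0,"y": -40.1,"z": -14,"yaw": -9.7,"hand": 0.1},{"x": 0,"y": -40.1,"z": -14,"yaw": -9.7,"hand": 0.1}])

```text
clock: 4.6
position: [0.489, -0.2872, 0.0855]
ee_rot: [-2.783, -1.453, 0.003]
force: [0.7, -0.5, 0.1]
width: 0.55
gripper_force: 0.0
```

Run:
```python
from h import *
s=observe();print(s["clock"],s["position"])
a=get_image("top")[180:260,340:450];b=get_image("side")[100:200,240:350]
a=cv2.resize(a,(550,400),interpolation=cv2.INTER_CUBIC)
for z in(.0,.0855):
  for p,c in [(s["position"],(0,0,255))]:
    u=(world2pix("top",[p[0],p[1],z])[0]+.5-[340,180])*5;cv2.circle(a,tuple(map(int,u)),3,c,-1)
b=cv2.resize(b,None,fx=5,fy=5,interpolation=cv2.INTER_CUBIC)
u=(world2pix("side",s["position"])[0]+.5-[240,100])*5;cv2.circle(b,tuple(map(int,u)),3,(0,0,255),-1)
cv2.imwrite("pics/g1.png",cv2.resize(np.hstack([cv2.resize(a,(550,400)),cv2.resize(b,(440,400))]),(800,323)))
```

```text
4.6 [ 0.48901522 -0.28723907  0.08545738]
```

View pics/g1.png

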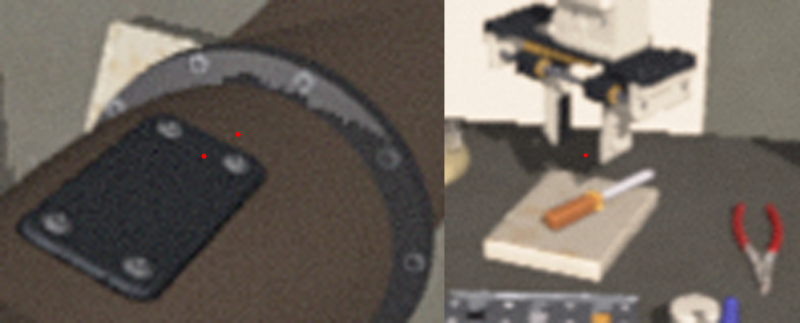

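Run:
```python
from fit import *
from scipy.spatial.transform import Rotation as Ro
s=observe();R=Ro.from_rotvec(s["ee_rot"]).as_matrix();p=s["position"]
b=get_image("side");x0,y0,x1,y1=250,105,300,155;f=12
im=cv2.resize(b[y0:y1,x0:x1],None,fx=f,fy=f,interpolation=cv2.INTER_CUBIC)
w=s["width"]*92/2
for a in(-1,1):
    B=box(-9.5,9.5,min(a*w,a*(w+19)),max(a*w,a*(w+19)),-40,0)
    q=(world2pix("side",B@R.T+p)+.5-[x0,y0])*f
    for i,j in [(0,1),(0,2),(0,4),(1,3),(1,5),(2,3),(2,6),(3,7),(4,5),(4,6),(5,7),(6,7)]:
        cv2.line(im,tuple(map(int,q[i])),tuple(map(int,q[j])),(0,255,0),1)
cv2.imwrite("pics/g2.png",im)
```

```text
(no output)
```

View pics/g2.png

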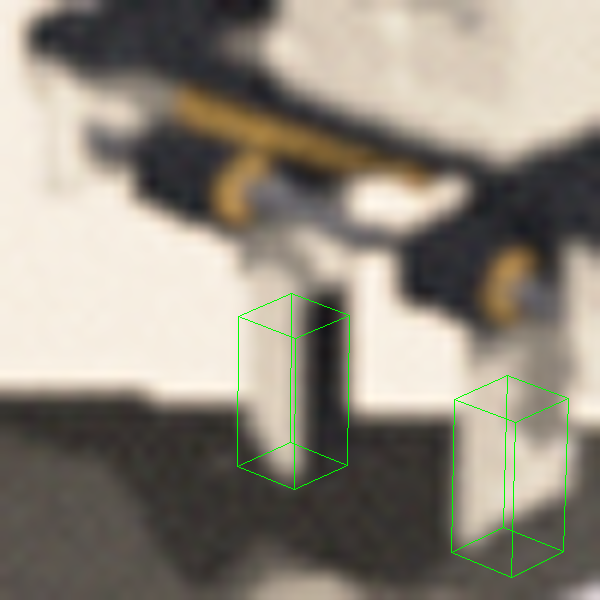

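Fingertips in the side view land about 1 px from prediction, so both cameras have small offsets and the true position lies between the two. The open fingers tolerate that, so I grasp now.

Call:
apply_moves(motion=[{"x": -0.2,"y": -0.3,"z": -3,"yaw": 0,"hand": 0.1},{"x": -0.2,"y": -0.3,"z": -5,"yaw": 0,"hand": 0.1},{"x": -0.2,"y": -0.3,"z": -6,"yaw": 0,"hand": 0.1},{"x": -0.2,"y": -0.3,"z": -6.2,"yaw": 0,"hand": 0.1},{"x": -0.2,"y": -0.3,"z": -6.2,"yaw": 0,"hand": 0.1}], newtons=40)

```text
clock: 5.38
position: [0.4885, -0.2909, 0.0255]
ee_rot: [2.783, 1.455, 0.001]
force: [-0.3, -0.9, 0.4]
width: 0.549
gripper_force: 0.0
```

Call:
apply_moves(motion=[{"x": 0,"y": 0,"z": 0,"yaw": 0,"hand": -0.5},{"x": 0,"y": 0,"z": 0,"yaw": 0,"hand": -0.7},{"x": 0,"y": 0,"z": 0,"yaw": 0,"hand": -0.9},{"x": 0,"y": 0,"z": 0,"yaw": 0,"hand": -0.9},{"x": 0,"y": 0,"z": 0,"yaw": 0,"hand": -0.9},{"x": 0,"y": 0,"z": 0,"yaw": 0,"hand": -0.9}])

```text
clock: 6.12
position: [0.4884, -0.2909, 0.0249]
ee_rot: [2.784, 1.455, 0.001]
force: [0.7, -0.3, 2.3]
width: 0.165
gripper_force: 40.0
```

Call:
apply_moves(motion=[{"x": 0,"y": 0,"z": 1,"yaw": 0,"hand": -0.9},{"x": 0,"y": 0,"z": 4,"yaw": 0,"hand": -0.9},{"x": 0,"y": 0,"z": 9,"yaw": 0,"hand": -0.9},{"x": 0,"y": 2,"z": 14.5,"yaw": 4,"hand": -0.9},{"x": -1,"y": 7,"z": 14.5,"yaw": 11,"hand": -0.9},{"x": -2,"y": 12,"z": 14.5,"yaw": 18,"hand": -0.9},{"x": -3,"y": 18,"z": 14.5,"yaw": 25,"hand": -0.9},{"x": -4,"y": 24,"z": 14.5,"yaw": 32,"hand": -0.9},{"x": -5,"y": 30,"z": 14.5,"yaw": 38,"hand": -0.9},{"x": -5.9,"y": 36,"z": 14.5,"yaw": 40,"hand": -0.9}], newtons=55)

```text
clock: 7.38
position: [0.428, 0.0709, 0.1702]
ee_rot: [-2.117, -2.321, -0.0]
force: [1.9, 0.6, -0.7]
width: 0.172
gripper_force: 55.0
```

Call:
apply_moves(motion=[{"x": 0,"y": 5.2,"z": 0,"yaw": 0,"hand": -0.9},{"x": 0,"y": 5.2,"z": -3,"yaw": 0,"hand": -0.9},{"x": 0,"y": 5.2,"z": -6,"yaw": 0,"hand": -0.9},{"x": 0,"y": 5.2,"z": -8,"yaw": 0,"hand": -0.9},{"x": 0,"y": 5.2,"z": -8,"yaw": 0,"hand": -0.9}])

```text
clock: 8.0
position: [0.4277, 0.1207, 0.089]
ee_rot: [-2.119, -2.318, 0.005]
force: [0.1, -0.3, -0.7]
width: 0.165
gripper_force: 55.0
```

Run:
```python
from h import *
s=observe();print(s["clock"],s["position"],s["ee_rot"],s["force"])
a=get_image("top");b=get_image("side")
cv2.imwrite("pics/top1.png",a);cv2.imwrite("pics/side1.png",b)
for c in("top","side"):print([(r["p"],r["rect"]) for r in recognise("drift",c)],[(r["p"],r["rect"]) for r in recognise("holder",c)])
A=cv2.resize(a[160:260,230:330],(400,400),interpolation=cv2.INTER_CUBIC);B=cv2.resize(b[150:250,230:330],(400,400),interpolation=cv2.INTER_CUBIC)
cv2.imwrite("pics/g3.png",np.hstack([A,B]))
```

```text
8.0 [0.42767313 0.12066989 0.08897807] [-2.11851027 -2.31837771  0.00513958] [ 0.13920194 -0.3333619  -0.69187764]
[] [(0.71, [280.5, 178.7, 323.0, 246.3])]
[(0.8, [285.5, 210.1, 293.5, 239.4]), (0.45, [329.3, 165.8, 347.0, 190.4])] [(0.8, [237.8, 195.9, 278.9, 222.1])]
```

View pics/g3.png

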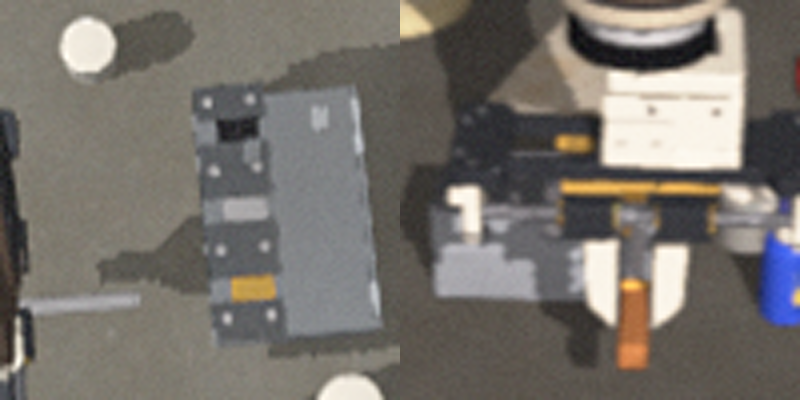

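Top view: the shank points at the brass pocket, with the tip near crop (138,299), which is full-image px (264.5,234.7). Now the shank's known lateral position gives me the top camera's bias.

```bash
cat > shank.py <<'E'
from h import *
def shank(img,zoff=.003,L=.098):
    s=observe();p=s["position"];a=2*np.arctan2(s["ee_rot"][1],s["ee_rot"][0])-np.pi/2
    d=np.array([np.sin(a),-np.cos(a),0]);d=d*(-np.sign(d[1]))
    # sample profile rectified: along axis t (m), across n (m), at axis height
    n=np.array([-d[1],d[0],0]); t=np.linspace(.035,.125,181); w=np.linspace(-.02,.02,161)
    P=p+[0,0,zoff]+t[:,None,None]*d+w[None,:,None]*n
    q=world2pix("top",P.reshape(-1,3)).reshape(181,161,2).astype(np.float32)
    g=cv2.remap(img.astype(np.float32).mean(2),q[...,0],q[...,1],cv2.INTER_CUBIC)
    return p,d,n,t,w,g
E
python3 - <<'E'
from shank import *
img=cv2.imread("pics/top1.png")
p,d,n,t,w,g=shank(img)
bg=np.minimum(np.median(g[:,:30],1),np.median(g[:,-30:],1))
x=np.clip(g-np.median(g,1)[:,None]-8,0,None)
for i in range(0,181,12):
    print(round(t[i]*1000),"sum",round(x[i].sum()),"centre mm",round((x[i]*w).sum()/max(1,x[i].sum())*1000,1), "max",round(x[i].max()))
print(d,n)
# refit holder with the fresh, unbiased mean of several masks
from fit import *
for im in range(2):
    get_image("top");r=silhouettes("holder","top")
    q,f=fit("holder",(.491,-.0286,np.radians(95.2)),0,["top"],{"top":r[0]["mask"]});print(np.round(q*1000,1),np.degrees(q[2]),f)
# brass centroid (slot colour) in top
hsv=cv2.cvtColor(img,cv2.COLOR_BGR2HSV);m=cv2.inRange(hsv,(15,120,90),(30,255,255));m[:225]=0;m[240:]=0;m[:,:280]=0;m[:,305:]=0
ys,xs=np.nonzero(m);print(len(xs),xs.mean(),ys.mean(),pix2world("top",[xs.mean(),ys.mean()],.066),xs.min(),xs.max(),ys.min(),ys.max())
E
```

```text
35 sum 1076 centre mm -5.0 max 44
41 sum 1017 centre mm -5.0 max 39
47 sum 1019 centre mm -4.9 max 46
53 sum 1071 centre mm -5.0 max 48
59 sum 1100 centre mm -4.7 max 44
65 sum 900 centre mm -5.1 max 38
71 sum 1237 centre mm -5.2 max 40
77 sum 1072 centre mm -4.8 max 48
83 sum 1233 centre mm -4.9 max 51
89 sum 775 centre mm -5.0 max 35
95 sum 9 centre mm 4.2 max 2
101 sum 0 centre mm 0.0 max 0
107 sum 23 centre mm -1.4 max 4
113 sum 1625 centre mm -11.4 max 26
119 sum 1620 centre mm -12.3 max 30
125 sum 1635 centre mm -12.6 max 33
[ 0.09029664 -0.99591491  0.        ] [0.99591491 0.09029664 0.        ]
[ 490.2  -28.7 1685.1] 96.54837971119161 0.13017860856304442
[ 491.2  -29.2 1663.4] 95.30311870937274 0.10528371238226508
61 292.73770491803276 231.5737704918033 [[ 0.44367401 -0.03737474  0.066     ]] 288 298 229 234
```

Result: the shank looks 5 mm short in x in the top camera, so relative to the apparent pocket line it needs about +6.7 mm sideways. I lower it, shift it and re-check close to the hole.

Call:
apply_moves(motion=[{"x": 0.67,"y": 0.06,"z": -2,"yaw": 0,"hand": -0.9},{"x": 0.67,"y": 0.06,"z": -4.2,"yaw": 0,"hand": -0.9},{"x": 0.8,"y": -1.5,"z": -4.2,"yaw": 0,"hand": -0.9},{"x": 0.94,"y": -2.9,"z": -4.2,"yaw": 0,"hand": -0.9},{"x": 0.94,"y": -2.9,"z": -4.2,"yaw": 0,"hand": -0.9},{"x": 0.94,"y": -2.9,"z": -4.2,"yaw": 0,"hand": -0.9}])

```text
clock: 9.25
position: [0.4388, 0.0924, 0.0483]
ee_rot: [2.119, 2.319, 0.002]
force: [0.2, -1.0, -1.5]
width: 0.166
gripper_force: 55.0
```

Run:
```python
from shank import *
s=observe();print(s["clock"],s["position"],s["force"])
img=get_image("top");cv2.imwrite("pics/top2.png",img);b=get_image("side");cv2.imwrite("pics/side2.png",b)
p,d,n,t,w,g=shank(img)
x=np.clip(g-np.median(g,1)[:,None]-8,0,None)
for i in range(0,150,10):
    print(round(t[i]*1000),"sum",round(x[i].sum()),"c",round((x[i]*w).sum()/max(1,x[i].sum())*1000,1))
hsv=cv2.cvtColor(img,cv2.COLOR_BGR2HSV);m=cv2.inRange(hsv,(15,120,90),(30,255,255));m[:225]=0;m[240:]=0;m[:,:280]=0;m[:,305:]=0
ys,xs=np.nonzero(m);P=pix2world("top",[xs.mean(),ys.mean()],.062)[0];print(P,"pocket lateral rel. to TCP line (mm)",((P-p)@n)*1000,"along",((P-p)@d)*1000)
A=cv2.resize(img[200:250,240:315],(780,520),interpolation=cv2.INTER_CUBIC)
cv2.imwrite("pics/g4.png",A)
```

```text
9.25 [0.43880627 0.09244266 0.04832825] [ 0.20594612 -1.03234873 -1.52726135]
35 sum 1176 c -3.0
40 sum 1143 c -2.5
45 sum 1282 c -2.7
50 sum 1200 c -3.0
55 sum 1135 c -3.0
60 sum 1117 c -2.7
65 sum 1642 c -4.0
70 sum 1958 c -4.4
75 sum 2172 c -5.0
80 sum 2363 c -5.0
85 sum 1491 c -3.9
90 sum 2112 c -5.7
95 sum 1298 c -2.4
100 sum 1290 c -3.7
105 sum 307 c -7.5
[ 0.44406225 -0.03770194  0.062     ] pocket lateral rel. to TCP line (mm) -6.391831366869182 along 130.51221601567045
```

View pics/g4.png

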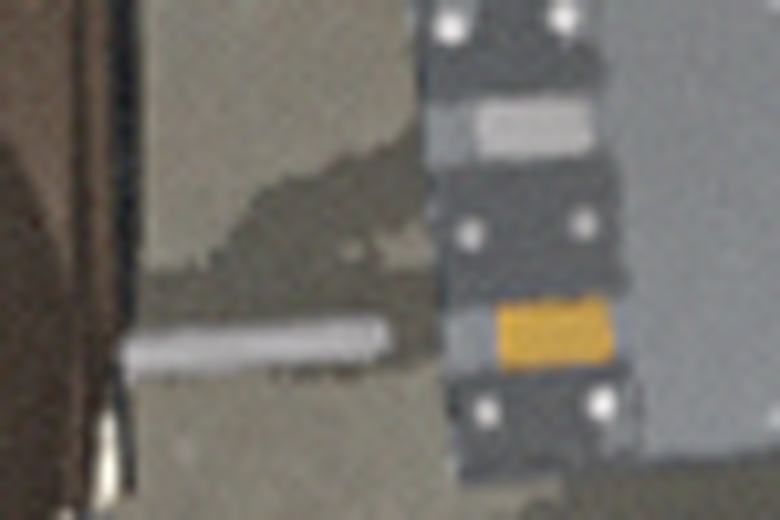

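Run:
```python
from shank import *
s=observe()
# background-free: difference against initial picture is affected by shadow, so use threshold above the brighter side
for f,z0,pp in(("top1",.0921,None),("top2",.0514,None)):
    img=cv2.imread(f"pics/{f}.png").astype(float).mean(2)
    C=range(240,263) if f=="top1" else range(255,275)
    pts=[]
    for c in C:
        r0=236 if f=="top1" else 233
        rows=np.arange(r0-6,r0+7);v=img[r0-6:r0+7,c];bg=max(np.median(v[:3]),np.median(v[-3:]))
        k=np.clip(v-bg-6,0,None);
        if k.sum()>0: pts.append((c,(k*rows).sum()/k.sum()))
    pts=np.array(pts);W=pix2world("top",pts,z0)[:,:2]
    k=np.polyfit(W[:,1],W[:,0],1);res=np.std(W[:,0]-np.polyval(k,W[:,1]))
    print(f,"x at y=.04:",np.polyval(k,.04),"x at y=-.0374:",np.polyval(k,-.0374),"yaw",np.degrees(np.arctan2(-1,-k[0])),"res",res, "pix",np.round(pts[::6],1).tolist())
R=observe()
a=2*np.arctan2(s["ee_rot"][1],s["ee_rot"][0])-np.pi/2;print("drift yaw by arm",np.degrees(a)-90)
for p in((.42767,.12067),(.43881,.09244)):
    print("arm line x at y=.04, -.0374:",p[0]+(p[1]-.04)*.0905,p[0]+(p[1]+.0374)*.0905)
```

```text
top1 x at y=.04: 0.4319608981602957 x at y=-.0374: 0.4388533559546158 yaw -84.91124261215438 res 0.00018872651561618019 pix [[240.0, 236.3], [246.0, 235.8], [252.0, 235.4], [258.0, 234.9]]
top2 x at y=.04: 0.44044203390209835 x at y=-.0374: 0.4477002400131002 yaw -84.64273955436667 res 0.00016626311406011033 pix [[255.0, 233.7], [261.0, 233.2], [267.0, 232.7], [273.0, 232.3]]
drift yaw by arm -84.78978229286389
arm line x at y=.04, -.0374: 0.434970635 0.44197533499999997
arm line x at y=.04, -.0374: 0.44355582 0.45056051999999996
```

The cleaner estimate gives a −3.0 mm camera bias in x at both heights, so the shank must go 4 mm towards −x. I correct that, then advance gently.

Call:
apply_moves(motion=[{"x": -0.4,"y": 0,"z": -0.13,"yaw": 0,"hand": -0.9},{"x": -0.4,"y": 0,"z": -0.13,"yaw": 0,"hand": -0.9},{"x": -0.36,"y": -0.45,"z": -0.13,"yaw": 0,"hand": -0.9},{"x": -0.32,"y": -0.9,"z": -0.13,"yaw": 0,"hand": -0.9},{"x": -0.29,"y": -1.2,"z": -0.13,"yaw": 0,"hand": -0.9},{"x": -0.27,"y": -1.5,"z": -0.13,"yaw": 0,"hand": -0.9},{"x": -0.27,"y": -1.5,"z": -0.13,"yaw": 0,"hand": -0.9}])

```text
clock: 10.22
position: [0.4357, 0.0771, 0.0464]
ee_rot: [2.119, 2.319, -0.0]
force: [0.2, 0.5, -0.4]
width: 0.164
gripper_force: 55.0
```

Run:
```python
from shank import *
s=observe();print(s["clock"],s["position"],s["force"])
img=get_image("top");cv2.imwrite("pics/top3.png",img)
A=cv2.resize(img[200:250,240:315],(780,520),interpolation=cv2.INTER_CUBIC)
cv2.imwrite("pics/g5.png",A)
```

```text
10.225 [0.43569831 0.07707805 0.04642695] [ 0.22725241  0.50640617 -0.39513437]
```

View pics/g5.png

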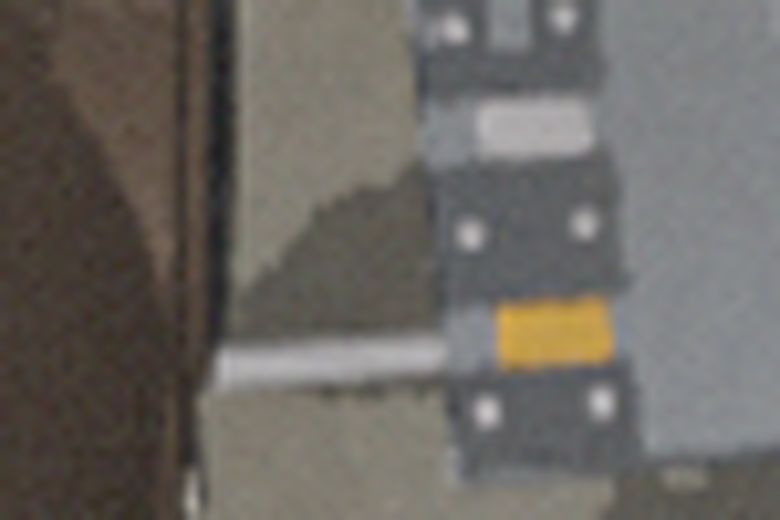

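Shank meets the face at (450,354) in the crop. Extended, it lines up with the pocket to within about 1 mm after parallax, and the force is nil. Advancing.

Call:
apply_moves(motion=[{"x": 0.04,"y": -0.4,"z": 0,"yaw": 0,"hand": -0.9},{"x": 0.07,"y": -0.8,"z": 0,"yaw": 0,"hand": -0.9},{"x": 0.07,"y": -0.8,"z": 0,"yaw": 0,"hand": -0.9}])

```text
clock: 10.65
position: [0.4364, 0.0689, 0.0465]
ee_rot: [2.12, 2.319, -0.0]
force: [-0.2, 0.1, -0.7]
width: 0.168
gripper_force: 55.0
```

Call:
apply_moves(motion=[{"x": 0.03,"y": -0.3,"z": 0,"yaw": 0,"hand": -0.9},{"x": 0.05,"y": -0.6,"z": 0,"yaw": 0,"hand": -0.9}])

```text
clock: 10.9
position: [0.4368, 0.065, 0.0465]
ee_rot: [-2.116, -2.32, -0.002]
force: [-1.4, 10.0, -0.5]
width: 0.168
gripper_force: 55.0
```

Contact with the die at 10 N (TCP y ≈ 0.065). Now pushing about 40 mm.

Call:
apply_moves(motion=[{"x": 0.03,"y": -0.3,"z": 0,"yaw": 0,"hand": -0.9},{"x": 0.06,"y": -0.7,"z": 0,"yaw": 0,"hand": -0.9},{"x": 0.1,"y": -1.1,"z": 0,"yaw": 0,"hand": -0.9},{"x": 0.13,"y": -1.5,"z": 0,"yaw": 0,"hand": -0.9},{"x": 0.17,"y": -1.9,"z": 0,"yaw": 0,"hand": -0.9}])

```text
clock: 11.52
position: [0.4386, 0.0441, 0.0464]
ee_rot: [2.119, 2.32, -0.0]
force: [-0.5, 1.7, -0.8]
width: 0.168
gripper_force: 55.0
```

Call:
apply_moves(motion=[{"x": 0.03,"y": -0.4,"z": 0,"yaw": 0,"hand": -0.9},{"x": 0.06,"y": -0.8,"z": 0,"yaw": 0,"hand": -0.9},{"x": 0.1,"y": -1.2,"z": 0,"yaw": 0,"hand": -0.9},{"x": 0.13,"y": -1.5,"z": 0,"yaw": 0,"hand": -0.9},{"x": 0.16,"y": -1.8,"z": 0,"yaw": 0,"hand": -0.9},{"x": 0.19,"y": -2.1,"z": 0,"yaw": 0,"hand": -0.9},{"x": 0.19,"y": -2.1,"z": 0,"yaw": 0,"hand": -0.9}])

```text
clock: 12.4
position: [0.4405, 0.023, 0.0464]
ee_rot: [2.119, 2.319, -0.0]
force: [-0.2, 0.3, -1.9]
width: 0.167
gripper_force: 55.0
```

Run:
```python
from h import *
s=observe();print(s["clock"],s["position"],s["force"])
img=get_image("top");cv2.imwrite("pics/top4.png",img)
print([(r["p"],r["rect"]) for r in recognise("brass_die","top")])
hsv=cv2.cvtColor(img,cv2.COLOR_BGR2HSV);m=cv2.inRange(hsv,(15,100,70),(32,255,255));m[:215]=0;m[250:]=0;m[:,:280]=0;m[:,330:]=0
n,l,st,c=cv2.connectedComponentsWithStats(m)
for i in range(1,n):
    if st[i][4]>8:
        pts=np.argwhere(l==i)[:,::-1].astype(np.float32);W=pix2world("top",pts,.062)[:,:2].astype(np.float32)
        print(st[i],c[i],pix2world("top",c[i],.062)[0],cv2.minAreaRect(W*1000))
```

```text
12.4 [0.44052846 0.02301943 0.04644958] [-0.17475804  0.340793   -1.93894571]
[]
[306 226  12  11 110] [311.22727273 230.61818182] [ 0.44702801 -0.08160187  0.062     ] ((446.1392822265625, -82.19825744628906), (24.006261825561523, 26.275407791137695), 0.7473828792572021)
```

Run:
```python
from h import *
from scipy.spatial.transform import Rotation as Ro
p=np.array([.42767,.12067,.08898]);yl=np.array([np.cos(np.radians(5.2)),np.sin(np.radians(5.2)),0]);xl=np.array([-yl[1],yl[0],0])
img=cv2.imread("pics/side1.png").astype(int)
for a in(-13,13):
    for b in(-9.5,9.5):print(a,b,np.round(world2pix("side",p+yl*a/1000+xl*b/1000)[0],1))
for c in (278,280,282,295,297,299):print(c,[int(v) for v in img[218:240,c].mean(1)])
# handle rear end face (z axis = TCP+3): rows along centre column
print([(int(r),img[r,288].tolist()) for r in range(214,246)])
print("pred of rear face at g=10: bottom/top", world2pix("side",[p+xl*.042+[0,0,.003+h] for h in(-.008,.008)]).round(1).tolist(),"g=0",world2pix("side",[p+xl*.032+[0,0,.003+h] for h in(-.008,.008)]).round(1).tolist())
```

```text
-13 -9.5 [294. 227.]
-13 9.5 [293.9 232.2]
13 -9.5 [282.1 226.6]
13 9.5 [281.8 231.7]
278 [242, 243, 241, 241, 242, 241, 241, 240, 224, 168, 96, 54, 52, 52, 54, 57, 57, 55, 56, 56, 57, 58]
280 [243, 242, 242, 241, 242, 242, 242, 243, 243, 239, 212, 144, 79, 58, 69, 80, 84, 84, 85, 86, 85, 83]
282 [242, 242, 242, 241, 241, 243, 242, 242, 241, 242, 243, 237, 202, 129, 87, 85, 84, 84, 86, 79, 82, 81]
295 [242, 244, 243, 243, 243, 243, 243, 243, 244, 244, 245, 237, 178, 115, 87, 82, 85, 83, 85, 89, 82, 83]
297 [241, 242, 241, 242, 241, 242, 243, 243, 242, 240, 223, 157, 103, 80, 77, 81, 86, 83, 82, 82, 86, 85]
299 [241, 241, 242, 241, 241, 242, 237, 232, 218, 172, 115, 91, 87, 91, 86, 83, 84, 83, 83, 86, 86, 86]
[(214, [106, 106, 109]), (215, [106, 104, 108]), (216, [111, 109, 116]), (217, [109, 104, 108]), (218, [113, 112, 118]), (219, [107, 130, 159]), (220, [92, 173, 235]), (221, [97, 207, 255]), (222, [80, 154, 228]), (223, [66, 113, 182]), (224, [66, 111, 176]), (225, [64, 107, 172]), (226, [63, 108, 174]), (227, [64, 107, 173]), (228, [65, 110, 175]), (229, [65, 108, 174]), (230, [63, 106, 172]), (231, [65, 108, 174]), (232, [63, 108, 173]), (233, [60, 106, 172]), (234, [66, 108, 175]), (235, [67, 113, 181]), (236, [78, 132, 214]), (237, [89, 146, 229]), (238, [84, 142, 224]), (239, [77, 134, 219]), (240, [78, 131, 208]), (241, [68, 114, 182]), (242, [64, 83, 117]), (243, [73, 82, 90]), (244, [78, 85, 89]), (245, [81, 86, 94])]
pred of rear face at g=10: bottom/top [[287.4, 243.0], [287.6, 236.8]] g=0 [[287.5, 240.1], [287.7, 234.0]]
```

The die is fully out: apparent size 24×26 mm, its rear about 13 mm past the face. The handle's rear end in the side view fixes the y bias, so true ≈ top reading + (3, −7.5) mm. Retracting, then carrying the drift back to the board.

Call:
apply_moves(motion=[{"x": -0.18,"y": 2,"z": 0,"yaw": 0,"hand": -0.9},{"x": -0.36,"y": 4,"z": 0,"yaw": 0,"hand": -0.9},{"x": -0.54,"y": 6,"z": 0,"yaw": 0,"hand": -0.9},{"x": -0.68,"y": 7.5,"z": 0,"yaw": 0,"hand": -0.9},{"x": -0.68,"y": 7.5,"z": 0,"yaw": 0,"hand": -0.9},{"x": -0.68,"y": 7.5,"z": 5,"yaw": 0,"hand": -0.9},{"x": -0.68,"y": 7.5,"z": 10,"yaw": 0,"hand": -0.9},{"x": -0.68,"y": 7.5,"z": 12.5,"yaw": 0,"hand": -0.9},{"x": -0.68,"y": 7.5,"z": 12.5,"yaw": 0,"hand": -0.9}])

```text
clock: 13.62
position: [0.4349, 0.0979, 0.173]
ee_rot: [2.119, 2.318, 0.006]
force: [-0.1, -0.0, -0.3]
width: 0.167
gripper_force: 55.0
```

Call:
apply_moves(motion=[{"x": 0.5,"y": -5,"z": 0,"yaw": -2,"hand": -0.9},{"x": 1,"y": -10,"z": 0,"yaw": -8,"hand": -0.9},{"x": 1.7,"y": -15,"z": 0,"yaw": -14,"hand": -0.9},{"x": 2.4,"y": -20,"z": 0,"yaw": -20,"hand": -0.9},{"x": 3.2,"y": -25,"z": 0,"yaw": -26,"hand": -0.9},{"x": 4,"y": -30,"z": 0,"yaw": -32,"hand": -0.9},{"x": 4.7,"y": -35,"z": 0,"yaw": -38,"hand": -0.9},{"x": 5.4,"y": -38.9,"z": -2,"yaw": -40,"hand": -0.9},{"x": 5.4,"y": -38.9,"z": -7,"yaw": -40,"hand": -0.9},{"x": 5.4,"y": -38.9,"z": -11,"yaw": -40,"hand": -0.9}])

```text
clock: 14.88
position: [0.4857, -0.2914, 0.0583]
ee_rot: [-2.785, -1.451, 0.004]
force: [1.3, 0.4, -1.2]
width: 0.171
gripper_force: 55.0
```

Call:
apply_moves(motion=[{"x": 0,"y": 0,"z": -1,"yaw": 0,"hand": -0.9},{"x": 0,"y": 0,"z": -2,"yaw": 0,"hand": -0.9},{"x": 0,"y": 0,"z": -2,"yaw": 0,"hand": -0.9}])

```text
clock: 15.25
position: [0.4879, -0.2909, 0.0418]
ee_rot: [2.784, 1.455, 0.0]
force: [-0.8, 0.0, -1.0]
width: 0.164
gripper_force: 55.0
```

Call:
apply_moves(motion=[{"x": 0,"y": 0,"z": -0.8,"yaw": 0,"hand": -0.9},{"x": 0,"y": 0,"z": -1.3,"yaw": 0,"hand": -0.9},{"x": 0,"y": 0,"z": -1.6,"yaw": 0,"hand": -0.9},{"x": 0,"y": 0,"z": -1.6,"yaw": 0,"hand": -0.9},{"x": 0,"y": 0,"z": -1.6,"yaw": 0,"hand": -0.9}])

```text
clock: 15.88
position: [0.4878, -0.2907, 0.0256]
ee_rot: [2.784, 1.455, 0.0]
force: [0.5, 0.1, -2.0]
width: 0.162
gripper_force: 55.0
```

Call:
apply_moves(motion=[{"x": 0,"y": 0,"z": -0.07,"yaw": 0,"hand": -0.9},{"x": 0,"y": 0,"z": -0.07,"yaw": 0,"hand": -0.6},{"x": 0,"y": 0,"z": -0.07,"yaw": 0,"hand": -0.3},{"x": 0,"y": 0,"z": -0.07,"yaw": 0,"hand": 0},{"x": 0,"y": 0,"z": -0.07,"yaw": 0,"hand": 0},{"x": 0,"y": 0,"z": 3,"yaw": 0,"hand": 0},{"x": 0,"y": 0,"z": 8,"yaw": 0,"hand": 0},{"x": 0,"y": 0,"z": 13,"yaw": 0,"hand": 0},{"x": 0,"y": 0,"z": 14.5,"yaw": 0,"hand": 0}])

```text
clock: 17.0
position: [0.4888, -0.2916, 0.1734]
ee_rot: [2.781, 1.453, 0.005]
force: [0.6, -1.0, -0.1]
width: 0.503
gripper_force: 0.0
```

Run:
```python
from fit import *
s=observe();print(s["clock"],s["position"])
img=get_image("top");cv2.imwrite("pics/top5.png",img)
def die(img):
    hsv=cv2.cvtColor(img,cv2.COLOR_BGR2HSV);m=cv2.inRange(hsv,(15,100,70),(32,255,255));m[:215]=0;m[250:]=0;m[:,:280]=0;m[:,330:]=0
    n,l,st,c=cv2.connectedComponentsWithStats(m)
    for i in range(1,n):
        if st[i][4]>8:
            W=pix2world("top",np.argwhere(l==i)[:,::-1],.062)[:,:2].astype(np.float32)
            print(st[i],pix2world("top",c[i],.062)[0],cv2.minAreaRect(W*1000))
die(img)
b=get_image("side")
r=silhouettes("drift","side");print([(x["p"],x["rect"]) for x in r])
r0=silhouettes("brass_die","side");print([(x["p"],x["rect"]) for x in r0])
```

```text
17.0 [ 0.48880036 -0.29164268  0.17339517]
[306 225  12  12 120] [ 0.44727074 -0.08151625  0.062     ] ((447.35418701171875, -81.24754333496094), (24.93319320678711, 27.031078338623047), 8.13332462310791)
[(0.38, [272.8, 158.2, 304.2, 172.8])]
[(0.46, [285.2, 186.8, 294.2, 204.5])]
```

Call:
apply_moves(motion=[{"x": -0.5,"y": 4,"z": 0,"yaw": 8,"hand": -0.1},{"x": -1.2,"y": 8,"z": 0,"yaw": 17,"hand": -0.1},{"x": -2,"y": 12,"z": 0,"yaw": 26,"hand": -0.1},{"x": -3,"y": 16,"z": 0,"yaw": 34,"hand": -0.1},{"x": -3.8,"y": 20.2,"z": 0,"yaw": 40,"hand": -0.1},{"x": -3.8,"y": 20.2,"z": -3,"yaw": 40,"hand": -0.1},{"x": -3.8,"y": 20.2,"z": -7,"yaw": 40,"hand": -0.1},{"x": -3.8,"y": 20.2,"z": -8.5,"yaw": 40,"hand": -0.1},{"x": -3.8,"y": 20.2,"z": -8.5,"yaw": 40,"hand": -0.1}], newtons=40)

```text
clock: 18.32
position: [0.4485, -0.0888, 0.0843]
ee_rot: [-2.118, -2.317, 0.004]
force: [0.8, 0.5, 0.8]
width: 0.452
gripper_force: 0.0
```

Run:
```python
from fit import *
s=observe();print(s["clock"],s["position"],s["ee_rot"],s["width"])
b=get_image("side");cv2.imwrite("pics/side6.png",b)
for q in("drift","brass_die","borax_pot","glue_bottle"):print(q,[(x["p"],x["rect"]) for x in recognise(q,"side")])
A=cv2.resize(b[140:240,230:345],(800,696),interpolation=cv2.INTER_CUBIC);cv2.imwrite("pics/g6.png",A[:600])
```

```text
18.325 [ 0.44850936 -0.08881143  0.08432895] [-2.11795729 -2.31710634  0.00400768] 0.45177700783541186
drift []
brass_die []
borax_pot [(0.63, [309.2, 185.6, 326.4, 212.3])]
glue_bottle [(0.57, [321.0, 191.5, 334.1, 229.9])]
```

View pics/g6.png

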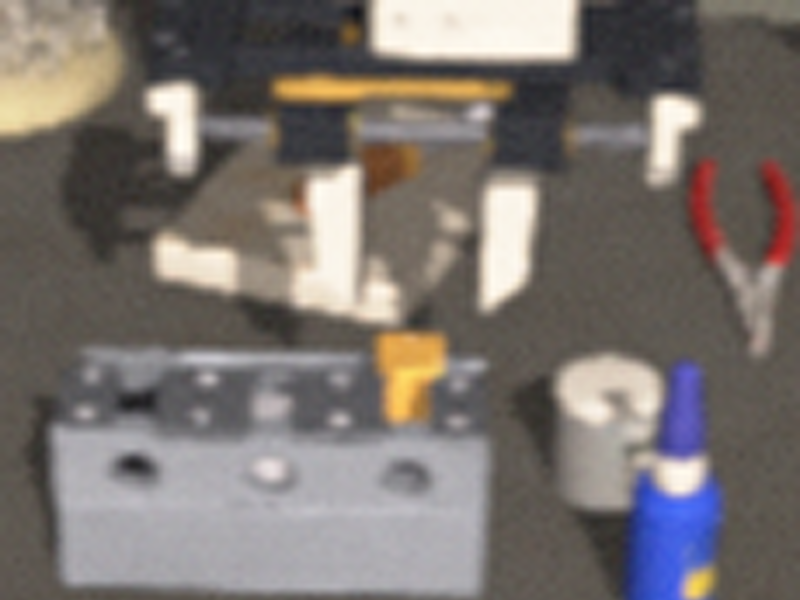

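Side view: the die (411,355) is on the ledge with the open fingers (360–480) straddling it; they are 2–3 mm too far to −x. The pots are standing and the drift is on the board. Descend and grip.

Call:
apply_moves(motion=[{"x": 0.2,"y": 0,"z": -1.5,"yaw": 0,"hand": -0.1},{"x": 0.2,"y": 0,"z": -3,"yaw": 0,"hand": -0.1},{"x": 0.2,"y": 0,"z": -3.9,"yaw": 0,"hand": -0.1},{"x": 0.2,"y": 0,"z": -3.9,"yaw": 0,"hand": -0.1},{"x": 0.2,"y": 0,"z": -3.9,"yaw": 0,"hand": -0.3},{"x": 0.2,"y": 0,"z": -3.9,"yaw": 0,"hand": -0.5},{"x": 0.2,"y": 0,"z": -3.9,"yaw": 0,"hand": -0.7},{"x": 0.2,"y": 0,"z": -3.9,"yaw": 0,"hand": -0.7},{"x": 0.2,"y": 0,"z": -3.9,"yaw": 0,"hand": -0.7}], newtons=35)

```text
clock: 19.7
position: [0.4519, -0.0886, 0.0467]
ee_rot: [2.118, 2.319, 0.001]
force: [-0.8, 0.9, 6.3]
width: 0.258
gripper_force: 35.0
```

Call:
apply_moves(motion=[{"x": 0,"y": 0,"z": 0.5,"yaw": 0,"hand": -0.7},{"x": 0,"y": 0,"z": 1.5,"yaw": 0,"hand": -0.7},{"x": 0,"y": 0,"z": 1.5,"yaw": 0,"hand": -0.7}])

```text
clock: 20.08
position: [0.4523, -0.0886, 0.0622]
ee_rot: [2.118, 2.319, 0.002]
force: [0.4, -0.6, -1.4]
width: 0.261
gripper_force: 35.0
```

Call:
apply_moves(motion=[{"x": 0,"y": 0,"z": 4,"yaw": 0,"hand": -0.7},{"x": 0,"y": 0,"z": 9,"yaw": 0,"hand": -0.7},{"x": 0.5,"y": 4,"z": 10.5,"yaw": 0,"hand": -0.7},{"x": 1,"y": 9,"z": 10.5,"yaw": 0,"hand": -0.7},{"x": 2,"y": 14,"z": 10.5,"yaw": 0,"hand": -0.7},{"x": 2.6,"y": 19,"z": 10.5,"yaw": 0,"hand": -0.7},{"x": 3.2,"y": 24,"z": 10.5,"yaw": 0,"hand": -0.7},{"x": 4,"y": 29,"z": 8,"yaw": 0,"hand": -0.7},{"x": 4.6,"y": 34,"z": 5,"yaw": 0,"hand": -0.7},{"x": 4.6,"y": 38.8,"z": 2,"yaw": 0,"hand": -0.7}])

```text
clock: 21.32
position: [0.498, 0.3012, 0.0805]
ee_rot: [2.118, 2.319, 0.001]
force: [1.8, 0.6, -0.5]
width: 0.26
gripper_force: 35.0
```

Call:
apply_moves(motion=[{"x": 0,"y": 0,"z": -1,"yaw": 0,"hand": -0.7},{"x": 0,"y": 0,"z": -3,"yaw": 0,"hand": -0.7},{"x": 0,"y": 0,"z": -4.5,"yaw": 0,"hand": -0.7},{"x": 0,"y": 0,"z": -4.5,"yaw": 0,"hand": -0.7},{"x": 0,"y": 0,"z": -4.5,"yaw": 0,"hand": -0.7}])

```text
clock: 21.95
position: [0.4982, 0.2992, 0.0371]
ee_rot: [2.119, 2.319, 0.001]
force: [-0.7, 0.2, -1.2]
width: 0.259
gripper_force: 35.0
```

Run:
```python
from fit import *
s=observe();print(s["clock"],s["position"],s["force"],s["width"])
img=get_image("top");b=get_image("side")
for c in("top","side"):
  for q in("tray","brass_die","drift"):print(c,q,[(x["p"],x["rect"]) for x in recognise(q,c)])
# side view: brass + blue extents
hsv=cv2.cvtColor(b,cv2.COLOR_BGR2HSV)
m=cv2.inRange(hsv,(15,110,90),(32,255,255));m[:230]=0
n,l,st,c=cv2.connectedComponentsWithStats(m);print([ (st[i].tolist(),c[i].round(1).tolist()) for i in range(1,n) if st[i][4]>15])
m=cv2.inRange(hsv,(100,80,40),(130,255,255));n,l,st,c=cv2.connectedComponentsWithStats(m);print("blue",[st[i].tolist() for i in range(1,n) if st[i][4]>200])
for o in((0,0,-.0087),(0,0,.015)):print(world2pix("side",s["position"]+np.array(o)).round(1))
```

```text
21.95 [0.49817952 0.29918053 0.03705284] [-0.73066116  0.17577009 -1.1534315 ] 0.25929354510340186
top tray [(0.81, [160.7, 181.4, 184.0, 240.1])]
top brass_die []
top drift [(0.64, [380.5, 200.8, 423.9, 240.2])]
side tray [(0.74, [206.5, 294.4, 279.6, 342.7]), (0.48, [259.5, 189.5, 302.7, 225.7])]
side brass_die [(0.56, [231.5, 292.5, 248.4, 314.1])]
side drift [(0.45, [276.2, 156.2, 307.5, 171.2])]
[([136, 230, 3, 9, 17], [137.3, 233.8]), ([142, 230, 6, 7, 25], [144.1, 232.2]), ([89, 249, 38, 60, 381], [110.0, 278.7]), ([219, 253, 8, 5, 29], [222.6, 255.0]), ([214, 268, 46, 5, 161], [235.1, 270.6]), ([234, 290, 13, 20, 233], [240.1, 299.8]), ([269, 293, 7, 12, 23], [272.9, 296.8]), ([206, 297, 9, 10, 17], [208.3, 299.7]), ([9, 301, 11, 11, 74], [13.7, 304.8]), ([15, 300, 35, 22, 421], [32.3, 312.1]), ([42, 300, 36, 24, 400], [59.0, 312.6]), ([205, 326, 75, 15, 181], [241.4, 336.1]), ([84, 377, 19, 14, 161], [92.8, 383.4])]
blue [[319, 208, 15, 24, 249], [124, 251, 31, 38, 657], [208, 297, 68, 39, 2022]]
[[240.4 304.3]]
[[240.  295.4]]
```

The die is over the tray centre: side column 240 against the tray's 206–280. Lowering.

Call:
apply_moves(motion=[{"x": 0,"y": 0,"z": -1,"yaw": 0,"hand": -0.7},{"x": 0,"y": 0,"z": -1.8,"yaw": 0,"hand": -0.7},{"x": 0,"y": 0,"z": -2.2,"yaw": 0,"hand": -0.7},{"x": 0,"y": 0,"z": -2.2,"yaw": 0,"hand": -0.7},{"x": 0,"y": 0,"z": -2.2,"yaw": 0,"hand": -0.7}])

```text
clock: 22.98
position: [0.4978, 0.2993, 0.0145]
ee_rot: [2.119, 2.319, 0.0]
force: [0.3, -0.3, -0.9]
width: 0.258
gripper_force: 35.0
```

Call:
apply_moves(motion=[{"x": 0,"y": 0,"z": -0.1,"yaw": 0,"hand": -0.7},{"x": 0,"y": 0,"z": -0.1,"yaw": 0,"hand": -0.7},{"x": 0,"y": 0,"z": -0.1,"yaw": 0,"hand": -0.7}])

```text
clock: 23.35
position: [0.4978, 0.2994, 0.0135]
ee_rot: [2.119, 2.32, 0.0]
force: [-0.3, 0.4, -1.1]
width: 0.258
gripper_force: 35.0
```

Call:
apply_moves(motion=[{"x": 0,"y": 0,"z": -0.1,"yaw": 0,"hand": -0.7},{"x": 0,"y": 0,"z": -0.1,"yaw": 0,"hand": -0.7},{"x": 0,"y": 0,"z": -0.1,"yaw": 0,"hand": -0.7}])

```text
clock: 23.72
position: [0.4978, 0.2995, 0.0128]
ee_rot: [-2.119, -2.32, -0.001]
force: [-2.1, 0.0, 5.8]
width: 0.26
gripper_force: 35.0
```

Contact (5.8 N upward). Release, lift, and move clear.

Call:
apply_moves(motion=[{"x": 0,"y": 0,"z": 0.05,"yaw": 0,"hand": -0.7},{"x": 0,"y": 0,"z": 0.05,"yaw": 0,"hand": -0.4},{"x": 0,"y": 0,"z": 0.05,"yaw": 0,"hand": -0.1},{"x": 0,"y": 0,"z": 0.05,"yaw": 0,"hand": -0.1},{"x": 0,"y": 0,"z": 2,"yaw": 0,"hand": -0.1},{"x": 0,"y": 0,"z": 7,"yaw": 0,"hand": -0.1},{"x": 0,"y": 0,"z": 12,"yaw": 0,"hand": -0.1},{"x": -3,"y": 4,"z": 17,"yaw": 0,"hand": -0.1},{"x": -7,"y": 9,"z": 19,"yaw": 0,"hand": -0.1},{"x": -11,"y": 14,"z": 19,"yaw": 0,"hand": -0.1}])

```text
clock: 24.98
position: [0.3957, 0.431, 0.204]
ee_rot: [-2.12, -2.318, -0.006]
force: [0.3, 1.4, 0.3]
width: 0.449
gripper_force: 0.0
```

Call:
apply_moves(motion=[{"x": -4,"y": 5,"z": 0,"yaw": 0,"hand": -0.1},{"x": -8,"y": 10,"z": 0,"yaw": 0,"hand": -0.1},{"x": -12,"y": 13,"z": 0,"yaw": 0,"hand": -0.1},{"x": -12,"y": 13,"z": 0,"yaw": 0,"hand": -0.1},{"x": -12,"y": 13,"z": 0,"yaw": 0,"hand": -0.1}])

```text
clock: 25.6
position: [0.276, 0.5589, 0.2016]
ee_rot: [2.118, 2.319, -0.0]
force: [-0.2, -0.8, 0.5]
width: 0.451
gripper_force: 0.0
```

Run:
```python
from fit import *
s=observe();print(s["clock"],s["position"],s["force"])
img=get_image("top");b=get_image("side");cv2.imwrite("pics/top9.png",img)
for c in("top","side"):
  for q in("tray","brass_die","steel_die","black_die","drift","board","glue_bottle","borax_pot","flux_pot","red_pliers"):print(c,q,[(round(x["p"],2),np.round(x["rect"]).tolist()) for x in recognise(q,c)[:2]])
get_image("top");r=silhouettes("drift","top")
if r:print(fit("drift",(.4969,-.2786,np.radians(-124.8)),.02,["top"],{"top":r[0]["mask"]}))
hsv=cv2.cvtColor(img,cv2.COLOR_BGR2HSV);m=cv2.inRange(hsv,(18,110,90),(32,255,255));m[250:]=0
n,l,st,c=cv2.connectedComponentsWithStats(m);print([(st[i].tolist(),pix2world("top",c[i],.029)[0].round(3).tolist()) for i in range(1,n) if st[i][4]>40])
```

```text
25.6 [0.27601923 0.55894129 0.20158032] [-0.16713929 -0.82671189  0.5387561 ]
top tray [(0.84, [126.0, 183.0, 184.0, 247.0])]
top brass_die []
top steel_die [(0.56, [286.0, 207.0, 297.0, 213.0])]
top black_die [(0.56, [277.0, 183.0, 327.0, 250.0]), (0.54, [286.0, 190.0, 293.0, 192.0])]
top drift [(0.74, [381.0, 205.0, 425.0, 240.0]), (0.66, [277.0, 180.0, 328.0, 250.0])]
top board [(0.71, [356.0, 185.0, 428.0, 245.0])]
top glue_bottle [(0.56, [280.0, 266.0, 289.0, 283.0]), (0.54, [242.0, 164.0, 262.0, 184.0])]
top borax_pot [(0.71, [309.0, 252.0, 324.0, 270.0]), (0.43, [129.0, 180.0, 182.0, 245.0])]
top flux_pot [(0.57, [247.0, 169.0, 261.0, 183.0])]
top red_pliers [(0.64, [362.0, 271.0, 418.0, 291.0]), (0.41, [382.0, 205.0, 424.0, 240.0])]
side tray [(0.83, [205.0, 296.0, 280.0, 343.0]), (0.37, [272.0, 152.0, 304.0, 170.0])]
side brass_die [(0.66, [234.0, 301.0, 250.0, 320.0])]
side steel_die []
side black_die []
side drift [(0.76, [272.0, 154.0, 307.0, 170.0])]
side board [(0.9, [251.0, 150.0, 304.0, 189.0])]
side glue_bottle [(0.67, [324.0, 191.0, 333.0, 232.0])]
side borax_pot [(
[... 472 characters left out ...]
.935, -0.461, 0.029]), ([400, 50, 25, 12, 99], [0.927, -0.352, 0.029]), ([458, 55, 19, 10, 52], [0.924, -0.513, 0.029]), ([447, 63, 22, 11, 77], [0.894, -0.479, 0.029]), ([256, 85, 17, 16, 80], [0.806, 0.038, 0.029]), ([397, 85, 12, 15, 57], [0.816, -0.326, 0.029]), ([463, 86, 14, 13, 67], [0.83, -0.509, 0.029]), ([437, 96, 16, 9, 61], [0.798, -0.437, 0.029]), ([453, 98, 18, 8, 61], [0.799, -0.482, 0.029]), ([228, 101, 33, 7, 104], [0.777, 0.088, 0.029]), ([397, 105, 38, 7, 97], [0.777, -0.362, 0.029]), ([441, 107, 21, 6, 61], [0.775, -0.452, 0.029]), ([0, 127, 12, 95, 354], [0.6, 0.72, 0.029]), ([69, 127, 10, 12, 73], [0.699, 0.535, 0.029]), ([150, 207, 11, 10, 103], [0.493, 0.304, 0.029])]
```

The die is in the tray (apparent 0.493, 0.304), the drift is on the board, the other two dies still show in their slots, and the bystanders are where they were. Handing in.

```bash
python3 -c "
from cell import *
print(sign_off())"
```

```text
the job is handed in; nothing more can be done
None
```

I pushed the brass die out onto the ledge with the drift, laid the drift back on the soldering board, then set the die down in the felt tray, and handed the job in at about 26 s. The drift went back before the die was moved because there is only one gripper. The last pictures showed the other two dies still in their pockets and the pots, bottle and pliers unmoved; I did not re-check the tweezers.

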